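Fit a wheel sleeve on the axle pin and clamp it

ROBOT

A 6-joint arm with a two-finger parallel gripper is mounted at the origin on the work surface. World frame = base frame: x ahead of the robot, y to its left, z up, the work surface at z = 0. Lengths are in m, angles in rad, forces in N, time in s.
With the tool pointing down it reaches from about 0.4 to 0.825 m from the base axis. Payload 7 kg.
Tool frame: the origin (TCP) lies at the very end of the fingers, on their centre line; the grasp point (between the pads) lies 19 mm behind it (arm.tcp_to_grasp is the distance from the TCP to the grasp point, in m); z points along the fingers, y is the line along which they close (so a half turn about z gives the same grasp; the last joint's range is limited). The gripper opens to 85 mm and grips with 20 to 120 N. Pads are 22 mm wide; open, the fingers measure 114 mm over their backs; the gripper's body (76 mm by 85 mm) begins 54 mm behind the grasp point. The pads swing forward as they close: fully open they stand 13 mm farther back than shut.
Start: joints at [-0.827, 0.359, 0.012, 0, -1.224, -0.288], TCP at [0.297, -0.606, 0.231] pointing down, gripper open.
Joint ranges: [-3.07, 3.07], [-1.43, 2.12], [-1.02, 1.25], [-3.03, 1.67], [-3.05, -0], [-3.03, 3.03]. Speed limits (rad/s): [2.39, 2.39, 3.01, 3.14, 3.14, 3.14].

INTERFACE

Orientations are given as a rotation vector (axis times angle).
In Python, from rig import telemetry, viewer, arm, models gives the robot as it stands.
- The arm moves only by the tool drive_tool, never from a script. Its argument "commands" is a list that holds one entry, the list of rows, each a list of 6 numbers: the shift along the tool's x, y, z in m, then the turn, a rotation vector about the tool's x, y, z in rad. A call has 1 to 10 rows; each row shifts and turns the commanded pose from where the row before left it, along the tool's axes as they then stand; what a row does not reach is not made up. A row lasts 1/10 s, in which the tool goes at most 50 mm and 8.59 degrees, less where a joint would pass 70% of its speed; a pose out of reach is approached as far as the arm can. A call with a gripper value outside its range is refused whole. "claw" is the finger opening in m, from 0 to 0.0854, set as the call begins (left out, the last holds). The fingers move at their own pace and stop on an object; "newtons" is the grip in N (left out, the last holds). Time passes only in rows, so rows that do not move let the fingers close. It gives the time, the measured TCP pose, the force, the opening and the grip force at its end, in the units of the state.
- telemetry.read_state(): the state, without advancing time (a new reading comes with each control period).
- viewer.get_image(name): name is "scene" or "side" or "wrist"; returns a dict with "pixels" (400x640x3 uint8, red, green, blue), "mtx" (3x3 intrinsics, pixels), "cam_to_world" (4x4, takes a point from camera to world coordinates). Camera axes: x right, y down, z forward; pixel columns grow to the right and rows downward; lengths in m; the calibration is good to about 2 mm. A picture is of the moment at which its call begins. There is no depth.
- arm.hand_in(): hands the job in; it is judged then, once.
Trained networks look in a picture, given as the dict that the camera call returned (one of the last four; its "shot" number tells which), for a name from the list of things; names that differ only in an ending like _2 or _b are one class to them, and where a whole thing is asked for, a point or a joint stands for the part that bears it (a point fixed in the world has none). Each returns a list of dicts, best first, with "confidence" (0 to 1); they miss things now and then, are a little off and sometimes report something else, mostly with a low value. They report only what shows in the picture. A call takes as long as a camera call. They do not tell look-alikes from the thing itself.
- models.recognise(thing, picture): "box" ([left, top, right, bottom] in pixels, round what is visible of it).
- models.masks_of(thing, picture): "mask" (400x640 bool, what is visible of it) and "box" ([left, top, right, bottom] in pixels, round what is visible of it).
- models.mark_of(thing, picture): "point" ([column, row] in pixels: a listed point, or the origin of a listed thing).
The state is a dict: "time": time; "joints": joint angles; "dq": joint speeds; "effort": joint torques, N m; "tool_pos": TCP position; "eef_rot": TCP orientation; "ft_force": force on the tool from outside, world axes, zero at the start; "ft_torque": the same for the moment, N m; "gripper_width": finger opening in m; "grip_force": force on a finger pad.
Only numpy, scipy, OpenCV 4.12 (cv2) and the standard library are available. Lean on these libraries where they do the work, as an engineer would, in place of code of your own. Each camera call takes 0.05 s, during which the arm holds its last target. There are 200 camera calls.

TASK

One of the two white sleeves has a bore wide enough to go over the steel pin of the bench clamp: slide that one down over the pin until it sits fully home, let go of it, and leave the other sleeve and everything else where it is. Then pump the clamp's trigger, squeezing it towards the fixed grip again and again and letting it spring back between, until the jaw's sprung rubber pad has clearly closed on the sleeve and begun to give, pressing it gently; stop before the pad is driven right in, which crushes the sleeve, and do not push the jaw by hand. Finish while still holding the trigger squeezed: do not let go of it at the end.

Things in the scene. Friction and masses are not known exactly. Their poses are not given: they have to be found in the camera images.
- clamp: Bench clamp on a fixed wooden board 320 x 110 x 18 mm. Origin: centre of the board's underside. x: along the board, the way the jaw advances; y across; z up. In order of x: black upright fixed grip (x -104 to -90 mm, 26 wide, top z 156), grey cheeks (x -108 to -46, y +-19, top z 98), trigger, rod with jaw, pin at x 80, fixed jaw (round nose at x 101, top z 60).
- squeeze (a point): Point on the clamp at x -85, y 0, z 148 mm, at the height of the trigger's bar. The outer face of the fixed grip is 19 mm to -x of it; the outer face of the bar is 33 mm to +x when the trigger is free, 18 to 19 mm when squeezed right home. Axes as the clamp's.
- trigger_travel (a joint): Trigger angle, rad: 0 free (leaning away from the grip), 0.25 squeezed right home. Its pivot lies 60 mm below the bar's height, so the bar travels 15 mm towards the fixed grip (clamp -x). A spring returns it (2 to 4 N at the bar); driving the jaw takes about 5 N more at the bar, up to 14 N in all when the pad presses.
- trigger: Steel lever with a rubber-covered bar across its top. Origin: on its pivot, 88 mm above the bench, 11 mm to clamp +x of the squeeze point.
- trigger_bar (a point): Centre of the rubber bar at the top of the trigger, 16 mm diameter, 36 mm long across the clamp (along its y), 60 mm from the pivot. This is what is squeezed towards the fixed grip.
- jaw_travel (a joint): How far the jaw is pumped forward, m: 0 to 0.046, starting between 0 and 0.018. At 0 the pad's face is 28 mm short of a sleeve centred on the pin, so it touches at about 0.0285. A full squeeze advances it 5 to 7 mm, a part squeeze by its part; it stays when the trigger springs back (one-way cam; 9 N of friction holds the rod).
- pad_travel (a joint): How far the sprung pad is pressed back into the jaw, m: 0 free, 0.012 bottomed. 0.8 N per mm, so 0.005 is 4 N on the sleeve. Two to ten mm is a good grip; bottomed, it crushes.
- jaw: The flat steel rod (24 x 10 mm, top at z 43 mm) with the jaw's plate (8 x 40 x 40 mm) on its front end and the sprung pad before it. Its origin is the clamp's origin shifted by the jaw's travel. Not to be pushed by hand.
- pad: Sprung pad with a rubber face 36 x 36 mm, centred 44 mm above the bench. Its origin is not on the face: see pad_mid.
- pad_mid (a point): Centre of the pad's front face, which presses on the sleeve.
- pin_seat (a point): On the pin's axis, on the bed where a sleeve sits when home: 22 mm above the bench. z up. The bed is a steel disc of 32 mm radius. The pin is 20 mm in diameter.
- pin_tip (a point): Centre of the top of the pin, 46 mm above the bed; the top 10 mm taper from 20 to 10 mm diameter.
- sleeve_wide: White plastic sleeve standing upright on the bench, 40 mm outer diameter, 50 mm tall, bore 24 mm right through: it fits the 20 mm pin. Origin: centre of its underside, z along the bore. 40 to 85 g.
- sleeve_narrow: The same sleeve outside (40 mm diameter, 50 mm tall) with a 16 mm bore: too tight for the pin. Origin: centre of its underside. Stands on the other side of the bench; which side is which changes. Leave it.
- caster: Bystander: loose rubber caster wheel lying flat, 64 mm diameter, 29 mm tall. Origin: centre of its underside.
- tape_roll: Bystander: roll of tape lying flat, 100 mm diameter, 24 mm tall. Origin: centre of its underside.
- screw_jar: Bystander: clear jar with steel lid, 64 mm diameter, 85 mm tall. Origin: centre of its underside.
- bracket: Bystander: steel angle bracket 60 x 40 mm, 54 mm tall, nearer the robot than the clamp. Origin: centre of its underside.
- offcut: Bystander: wood offcut 90 x 45 x 30 mm, nearer the robot than the clamp. Origin: centre of its underside.
There are look-alikes about, which are no part of the job. What is shaped like the sleeve_wide but orange is not meant.

How it is judged:
By the outcome, as a careful person would: the job done as asked, in the order asked, and still so for the second after the job is handed in, while the arm keeps its last pose, push and grip.
It also fails if it takes over 64 s, if anything falls off the work surface, if the arm or the gripper's body presses on something with over 40 N, if the wrist force passes 120 N, or if a joint passes its speed limit or range.

## Working session

There is one attempt and no reset: what is moved stays moved. The work goes in short steps, Python scripts to look and compute and a tool call to move; the robot and the scene stay as the last step left them, time stands still between calls to the robot, and variables do not carry over. Pictures are saved under pics/ and viewed, at most 10 in all, crops included, and the job is handed in when it is done.

Besides the shell and the picture viewer there is one more tool, called after "Call:" by a JSON object that holds its "api" and its "payload", one argument or row to a line. drive_tool: Moves the arm, as the interface text tells. Its arguments: {"type":"object","properties":{"commands":{"type":"array"},"claw":{"type":"number"},"newtons":{"type":"number"}},"required":["commands"]}

```bash
mkdir -p pics
cat > h.py <<'E'
import numpy as np, cv2
from rig import telemetry, viewer, arm, models
from scipy.spatial.transform import Rotation as R
def ray(p,uv):
    d=np.linalg.inv(p["mtx"])@np.array([uv[0],uv[1],1.]); T=np.array(p["cam_to_world"]); return T[:3,3],T[:3,:3]@d
def onz(p,uv,z):
    o,d=ray(p,uv); return o+d*(z-o[2])/d[2]
def proj(p,X):
    T=np.linalg.inv(np.array(p["cam_to_world"])); c=T[:3,:3]@np.array(X)+T[:3,3]; u=np.array(p["mtx"])@c; return u[:2]/u[2]
def tri(obs):
    A=np.zeros((3,3));b=np.zeros(3)
    for p,uv in obs:
        o,d=ray(p,uv); d=d/np.linalg.norm(d); M=np.eye(3)-np.outer(d,d); A+=M;b+=M@o
    return np.linalg.solve(A,b)
def save(p,n): cv2.imwrite(f"pics/{n}.png",cv2.cvtColor(p["pixels"],cv2.COLOR_RGB2BGR))
E
python3 - <<'E'
from h import *
np.set_printoptions(precision=4,suppress=True)
s=telemetry.read_state();print({k:np.round(v,3) for k,v in s.items()})
P={n:viewer.get_image(n) for n in("scene","side")}
for n,p in P.items():
    save(p,n+"0"); print(n,np.array(p["cam_to_world"])[:3,3])
    for t in["sleeve_wide","sleeve_narrow","pin_tip","pin_seat","trigger_bar","squeeze","clamp","pad_mid","caster","tape_roll","screw_jar","bracket","offcut"]:
        for d in models.mark_of(t,p)[:3]: print(t,np.round(d["point"],1),round(d["confidence"],2))
E
```

```text
{'time': np.float64(0.0), 'joints': array([-0.827,  0.359,  0.011, -0.   , -1.224, -0.288]), 'dq': array([-0.001,  0.   ,  0.002, -0.003,  0.001,  0.002]), 'effort': array([  0.001, -58.332,  29.341,   6.936,  -0.006,   0.   ]), 'tool_pos': array([ 0.297, -0.606,  0.23 ]), 'eef_rot': array([ 0.709, -3.06 , -0.002]), 'ft_force': array([-0.274,  0.558,  0.52 ]), 'ft_torque': array([-0.   ,  0.025, -0.004]), 'grip_force': np.float64(0.0), 'gripper_width': np.float64(0.085)}
scene [ 1.1142 -0.2032  0.8873]
sleeve_wide [413.3 198. ] 0.86
sleeve_wide [415.2 172.9] 0.81
sleeve_narrow [168.9 256.2] 0.83
pin_tip [239.5 209.4] 0.39
pin_seat [343.1 243.7] 0.82
trigger_bar [279.7 229.4] 0.52
squeeze [273.1 229. ] 0.73
clamp [311.8 259.5] 0.95
pad_mid [325.1 243.2] 0.52
caster [305.9 200.1] 0.85
caster [413.5 195.7] 0.49
tape_roll [458.3 256.5] 0.6
screw_jar [456.  253.1] 0.74
screw_jar [183.6 338. ] 0.66
bracket [238.2 208.1] 0.95
offcut [374.1 192.1] 0.73
offcut [414.2 199.3] 0.61
side [0.1177 0.6653 0.6998]
sleeve_wide [277.2 355. ] 0.9
sleeve_wide [260.5 315.3] 0.57
sleeve_narrow [411.5 179.4] 0.51
pin_tip [300.3 216. ] 0.59
pin_tip [316.7 212.1] 0.4
pin_seat [304.1 229.2] 0.92
trigger_bar [330.7 161.7] 0.71
squeeze [338.  156.1] 0.62
clamp [317.7 215.7] 0.93
pad_mid [312.6 214.2] 0.63
caster [365.4 257.2] 0.79
tape_roll [191.7 276.9] 0.87
screw_jar [351.3 156.6] 0.94
bracket [408.2 218.5] 0.75
```

View pics/scene0.png

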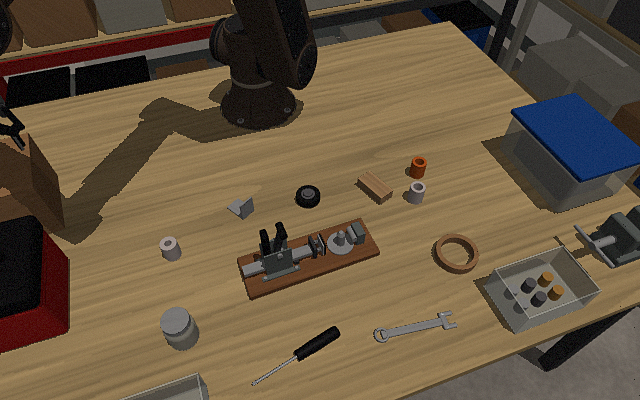

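View pics/side0.png

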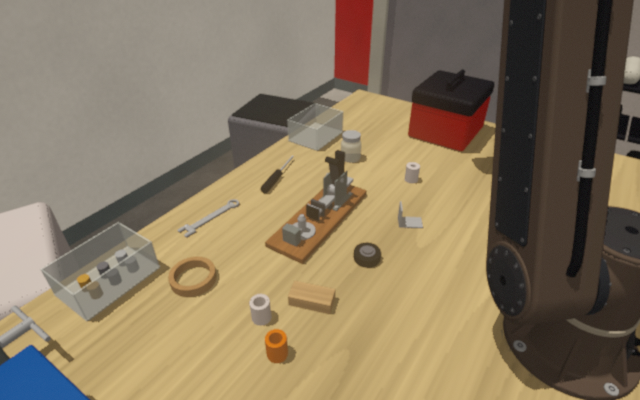

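Run:
```python
from h import *
np.set_printoptions(precision=4,suppress=True)
P={n:viewer.get_image(n) for n in("scene","side")}
s,d=P["scene"],P["side"]
big=np.hstack([cv2.resize(s["pixels"][150:220,380:450],None,fx=5.7,fy=5.7,interpolation=3),cv2.resize(s["pixels"][210:280,135:205],None,fx=5.7,fy=5.7,interpolation=3)])
save({"pixels":big},"sleeves")
for t,a,b in[("wide",(413.3,198),(277.2,355)),("narrow",(168.9,256.2),(411.5,179.4)),("seat",(343.1,243.7),(304.1,229.2)),("bar",(279.7,229.4),(330.7,161.7)),("squeeze",(273.1,229),(338,156.1)),("clamp",(311.8,259.5),(317.7,215.7)),("pad",(325.1,243.2),(312.6,214.2)),("caster",(305.9,200.1),(365.4,257.2)),("jar",(183.6,338),(351.3,156.6)),("bracket",(238.2,208.1),(408.2,218.5)),("tape",(458.3,256.5),(191.7,276.9))]:
    X=tri([(s,a),(d,b)]); print(t,X,proj(s,X)-a,proj(d,X)-b)
print(onz(s,(413.3,198),0),onz(d,(277.2,355),0),onz(s,(374,192),0))
for n,p in P.items():
  for t in("sleeve_wide","sleeve_narrow"):
    for q in models.masks_of(t,p)[:3]: print(n,t,np.round(q["box"]),round(q["confidence"],2))
```

```text
wide [ 0.4712  0.3141 -0.0595] [-2.4262 -0.7936] [-3.479   0.8397]
narrow [ 0.4767 -0.3457 -0.0054] [0.6832 0.4996] [ 0.5875 -0.3502]
seat [0.5944 0.0473 0.0211] [-2.3521 -1.1156] [-2.4253  0.7225]
bar [ 0.5985 -0.0934  0.1447] [1.7567 1.0548] [ 1.565  -0.6977]
squeeze [ 0.5933 -0.1102  0.1519] [-0.3521 -0.221 ] [-0.3126  0.1438]
clamp [ 0.6045 -0.032   0.0066] [-1.001  -0.5201] [-0.9658  0.3308]
pad [0.5939 0.0051 0.0414] [-0.9199 -0.465 ] [-0.9156  0.3048]
caster [ 0.4281  0.019  -0.0012] [0.9004 0.5299] [ 1.0875 -0.4498]
jar [ 0.6894 -0.3468 -0.001 ] [-0.7748 -0.4862] [-0.5398  0.2656]
bracket [ 0.4017 -0.1559  0.0087] [0.7436 0.536 ] [ 0.8114 -0.4274]
tape [0.7149 0.297  0.0055] [-0.9886 -0.2075] [-1.0725  0.1057]
[ 0.5162  0.2863 -0.    ] [0.4393 0.3366 0.    ] [ 0.462   0.1973 -0.    ]
scene sleeve_wide [410. 158. 427. 180.] 0.66
scene sleeve_wide [405. 181. 426. 202.] 0.59
scene sleeve_wide [246. 234. 326. 277.] 0.5
scene sleeve_narrow [157. 240. 182. 262.] 0.87
side sleeve_wide [250. 291. 271. 325.] 0.96
side sleeve_wide [264. 330. 291. 361.] 0.92
side sleeve_narrow [407. 162. 420. 183.] 0.66
```

The scene view has white sleeves at about (416,192) and (170,248), an orange look-alike at (418,167), and the clamp from (240,265) to (378,240). In the side view the white sleeves are at (260,310) and (412,173), and the orange one is at (276,346).

View pics/sleeves.png

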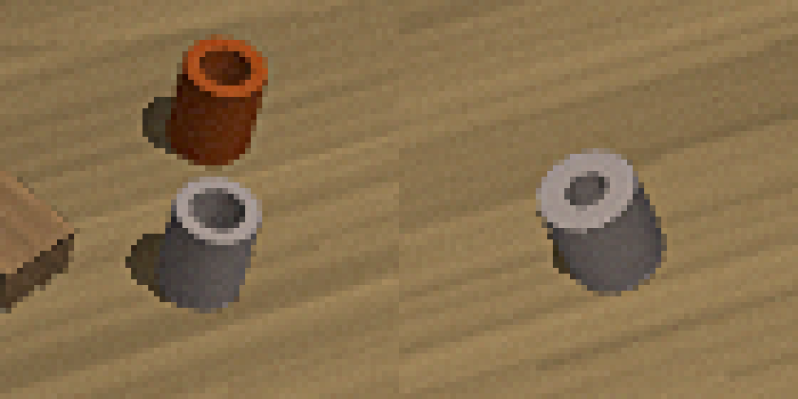

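Run:
```python
from h import *
np.set_printoptions(precision=4,suppress=True)
P={n:viewer.get_image(n) for n in("scene","side")}
s,d=P["scene"],P["side"]
print("wide",onz(s,(413.3,198),0),onz(d,(260.5,315.3),0),tri([(s,(413.3,198)),(d,(260.5,315.3))]))
# mask-based refinement: project circles model, compare bbox of white pixels
for n,p,b in(("scene",s,(403,178,430,206)),("side",d,(246,290,275,328)),("scene",s,(155,233,185,265)),("side",d,(402,158,424,186))):
    im=p["pixels"].astype(int); m=np.zeros((400,640),bool)
    sub=im[b[1]:b[3],b[0]:b[2]]
    hsv=cv2.cvtColor(p["pixels"],cv2.COLOR_RGB2HSV)[b[1]:b[3],b[0]:b[2]]
    w=hsv[...,1]<50; n_,l,st,c=cv2.connectedComponentsWithStats(w.astype(np.uint8)); k=1+st[1:,4].argmax()
    print(n,st[k]+[b[0],b[1],0,0,0],c[k]+b[:2])
```

```text
wide [ 0.5162  0.2863 -0.    ] [0.5234 0.2859 0.    ] [0.52   0.286  0.0034]
scene [408 181  18  23 314] [416.0924 192.2134]
side [250 294  19  30 311] [258.5595 305.6977]
scene [159 236  22  25 386] [170.0259 248.3342]
side [406 163  14  19 208] [411.6971 171.5817]
```

The left crop, the sleeve at scene (418,187), shows the wide bore. The right one at (170,248) is narrow. The wide sleeve stands at about (0.52, 0.286). Next I fit the clamp pose.

```bash
cat >> h.py <<'E'
def downR(yaw): # tool z down, tool y along world yaw
    y=np.array([np.cos(yaw),np.sin(yaw),0]); z=np.array([0,0,-1.]); return np.c_[np.cross(y,z),y,z]
def plan(pos,yaw):
    s=telemetry.read_state(); R0=R.from_rotvec(s["eef_rot"]).as_matrix(); R1=downR(yaw)
    rv=R.from_matrix(R0.T@R1).as_rotvec(); d=np.array(pos)-s["tool_pos"]
    print("turn",np.round(rv,4),"shift after turn",np.round(R1.T@d,4),"shift without turn",np.round(R0.T@d,4))
CP={"squeeze":(-.085,0,.148),"pin_seat":(.08,0,.022),"pin_tip":(.08,0,.068),"clamp":(0,0,0)}
def clampfit(obs): # obs: (pic,name,uv)
    from scipy.optimize import least_squares
    def X(q,c): return np.array([q[0]+np.cos(q[2])*c[0]-np.sin(q[2])*c[1],q[1]+np.sin(q[2])*c[0]+np.cos(q[2])*c[1],c[2]])
    f=lambda q:np.concatenate([proj(p,X(q,CP[n] if isinstance(n,str) else n))-uv for p,n,uv in obs])
    r=least_squares(f,[.6,-.03,1.5],loss="soft_l1"); return r.x,f(r.x).reshape(-1,2)
E
python3 - <<'E'
from h import *
np.set_printoptions(precision=4,suppress=True)
P={n:viewer.get_image(n) for n in("scene","side")}
s,d=P["scene"],P["side"]
obs=[(s,"squeeze",(273.1,229)),(d,"squeeze",(338,156.1)),(s,"pin_seat",(343.1,243.7)),(d,"pin_seat",(304.1,229.2)),(s,"clamp",(311.8,259.5)),(d,"clamp",(317.7,215.7))]
q,r=clampfit(obs);print(q,r)
# board corners top z .018
m=[x for x in models.masks_of("clamp",s)][0]["mask"]; 
c=cv2.convexHull(np.argwhere(m)[:,::-1].astype(np.int32))[:,0]; print([tuple(map(int,x)) for x in c])
for X in[(-.16,-.055),(-.16,.055),(.16,.055),(.16,-.055)]:
    w=[q[0]+np.cos(q[2])*X[0]-np.sin(q[2])*X[1],q[1]+np.sin(q[2])*X[0]+np.cos(q[2])*X[1],.018]; print(proj(s,w),proj(d,w))
print("orange",onz(s,(415.2,172.9),0),"topw",onz(s,(417.9,186.8),.05))
plan((.52,.286,.2),np.pi)
E
```

```text
[ 0.5981 -0.0288  1.5436] [[-1.5524  2.246 ]
 [-0.3892  0.5872]
 [ 0.0776  0.1499]
 [-5.2919  0.4097]
 [-0.614  -1.6654]
 [ 0.4083  3.8253]]
[(377, 254), (373, 256), (368, 258), (347, 266), (336, 270), (268, 294), (253, 299), (252, 299), (250, 298), (249, 296), (240, 271), (238, 263), (238, 259), (260, 231), (261, 230), (279, 222), (355, 219), (360, 219), (361, 220), (367, 229), (370, 234), (372, 238), (375, 245), (377, 250)]
[249.4912 293.6018] [335.2637 178.7165]
[239.0372 253.0769] [368.3284 191.7364]
[365.4228 218.7027] [296.1787 259.2105]
[383.3492 254.4958] [260.002  239.9946]
orange [0.4376 0.3337 0.    ] topw [0.521  0.2872 0.05  ]
turn [ 0.     0.    -1.115] shift after turn [-0.8921 -0.2229  0.0313] shift without turn [-0.5928  0.7029  0.0313]
```

Call:
{"api": "drive_tool", "payload": {
  "commands": [
    [[0,0,0,0,0,-0.14],[0,0,0,0,0,-0.14],[0,0,0,0,0,-0.14],[0,0,0,0,0,-0.14],[0,0,0,0,0,-0.14],[0,0,0,0,0,-0.14],[0,0,0,0,0,-0.14],[0,0,0,0,0,-0.135],[-0.045,-0.0112,-0.005,0,0,0],[-0.045,-0.0112,-0.005,0,0,0]]
  ],
  "claw": 0.062,
  "newtons": 25
}}

```text
time: 2.95
tool_pos: [0.3191, -0.5155, 0.2402]
eef_rot: [2.219, -2.223, -0.003]
ft_force: [1.2, 1.3, 0.5]
gripper_width: 0.0621
grip_force: 0.0
```

Call:
{"api": "drive_tool", "payload": {
  "commands": [
    [[-0.045,-0.0112,-0.005,0,0,0],[-0.045,-0.0112,-0.005,0,0,0],[-0.045,-0.0112,-0.005,0,0,0],[-0.045,-0.0112,0,0,0,0],[-0.045,-0.0112,0,0,0,0],[-0.045,-0.0112,0,0,0,0],[-0.045,-0.0112,0,0,0,0],[-0.045,-0.0112,0,0,0,0],[-0.045,-0.0112,0,0,0,0],[-0.045,-0.0112,0,0,0,0]]
  ]
}}

```text
time: 3.95
tool_pos: [0.4316, -0.0642, 0.2569]
eef_rot: [-2.221, 2.22, -0.001]
ft_force: [0.5, 1.0, 0.1]
gripper_width: 0.0618
grip_force: 0.0
```

Run:
```python
from h import *
np.set_printoptions(precision=4,suppress=True)
s=telemetry.read_state(); print(s["time"],s["tool_pos"],s["gripper_width"])
p=viewer.get_image("wrist"); save(p,"w1"); print(np.array(p["cam_to_world"]))
for n in("pin_tip","pin_seat","squeeze","clamp","sleeve_wide","pad_mid"):
    for m in models.mark_of(n,p)[:2]: print(n,np.round(m["point"],1),round(m["confidence"],2),onz(p,m["point"],CP.get(n,(0,0,0))[2])[:2])
plan((.52,.286,.2),np.pi)
```

```text
3.95 [ 0.4316 -0.0642  0.2569] 0.0618059131592868
[[-1.      0.0002  0.0013  0.4306]
 [ 0.0006  0.9547  0.2977 -0.1401]
 [-0.0012  0.2977 -0.9547  0.3996]
 [ 0.      0.      0.      1.    ]]
pin_tip [176.5 265.4] 0.64 [0.5901 0.0443]
pin_seat [189.4 245.5] 0.65 [0.5931 0.043 ]
pin_seat [136.5 119. ] 0.3 [ 0.6327 -0.107 ]
squeeze [ 87.2 113.2] 0.85 [ 0.5999 -0.1221]
squeeze [175.  213.7] 0.41 [ 0.547  -0.0454]
clamp [186.5 176.9] 0.62 [ 0.5955 -0.0369]
sleeve_wide [328.9 219.6] 0.43 [0.4243 0.0181]
pad_mid [177.6 217.3] 0.66 [0.6128 0.015 ]
pad_mid [303.4 337.3] 0.61 [0.4593 0.195 ]
turn [ 0.0001 -0.0001 -0.0011] shift after turn [-0.3529 -0.0888  0.0563] shift without turn [-0.353  -0.0884  0.0563]
```

View pics/w1.png

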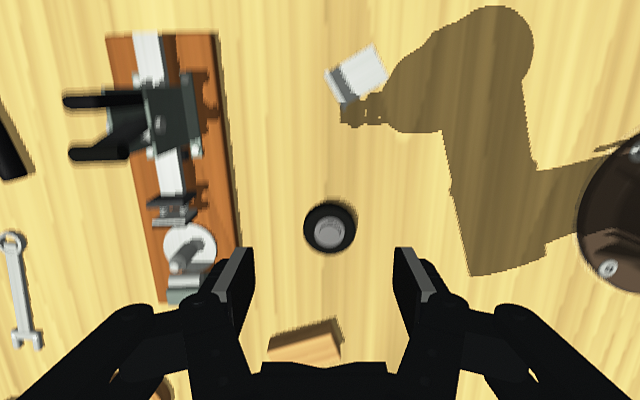

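Wrist view: the board's top corners are at (106,37) and (215,33) and its lower left corner is at about (160,302). The bed disc is at (190,247), the pin tip at (177,262), and the trigger and grip at (105,100–155). I refit the clamp with these and go to the sleeve.

Run:
```python
from h import *
np.set_printoptions(precision=4,suppress=True)
p=viewer.get_image("wrist")
for uv in[(106,37),(215,33),(160,302)]: print(onz(p,uv,.018))
g=(-.16,-.055,.018),(-.16,.055,.018),(.16,-.055,.018)
obs=[(p,g[0],(106,37)),(p,g[1],(215,33)),(p,g[2],(160,302)),(p,"pin_tip",(176.5,265.4)),(p,"pin_seat",(189.4,246)),(p,"squeeze",(87.2,113.2))]
q,r=clampfit(obs);print(q,r)
print("pin",q[:2]+.08*np.array([np.cos(q[2]),np.sin(q[2])]),"sq",q[:2]-.085*np.array([np.cos(q[2]),np.sin(q[2])]))
s=viewer.get_image("scene");d=viewer.get_image("side")
ob2=obs+[(s,"squeeze",(273.1,229)),(d,"squeeze",(338,156.1)),(s,"pin_seat",(343.1,243.7)),(d,"pin_seat",(304.1,229.2)),(s,g[0],(250,299)),(s,g[1],(238,261))]
q,r=clampfit(ob2);print(q,r)
print("pin",q[:2]+.08*np.array([np.cos(q[2]),np.sin(q[2])]),"sq",q[:2]-.085*np.array([np.cos(q[2]),np.sin(q[2])]))
```

```text
[ 0.6513 -0.1917  0.018 ]
[ 0.5401 -0.1952  0.018 ]
[0.6412 0.1214 0.018 ]
[ 0.5917 -0.039   1.5952] [[-0.4434 -6.3797]
 [-1.0581 -5.5167]
 [-1.1153  0.6443]
 [-0.5411  0.0965]
 [ 2.165   0.5884]
 [ 7.3363  1.7271]]
pin [0.5898 0.041 ] sq [ 0.5938 -0.1239]
[ 0.5937 -0.0358  1.6056] [[-3.319  -2.3096]
 [-4.4341 -2.6545]
 [-0.9669  3.0864]
 [-1.2567  2.6748]
 [ 1.4902  2.9365]
 [ 4.2051  6.2627]
 [-4.6604  3.5402]
 [ 0.7608 -0.7057]
 [-4.1086 -2.0829]
 [-0.535   0.2467]
 [-1.4418 -2.71  ]
 [-2.7332 -4.7113]]
pin [0.591  0.0441] sq [ 0.5967 -0.1208]
```

Call:
{"api": "drive_tool", "payload": {
  "commands": [
    [[-0.044,-0.011,0,0,0,0],[-0.044,-0.011,0,0,0,0],[-0.044,-0.011,0,0,0,0],[-0.044,-0.011,0,0,0,0],[-0.044,-0.011,0,0,0,0],[-0.044,-0.011,0,0,0,0],[-0.036,-0.011,0,0,0,0],[0,-0.011,0,0,0,0],[0,0,0,0,0,0]]
  ]
}}

```text
time: 5.35
tool_pos: [0.5205, 0.2338, 0.2553]
eef_rot: [2.22, -2.221, 0.0]
ft_force: [-1.0, -1.0, 0.0]
gripper_width: 0.0621
grip_force: 0.0
```

Run:
```python
from h import *
np.set_printoptions(precision=4,suppress=True)
s=telemetry.read_state(); print(s["time"],s["tool_pos"],s["gripper_width"])
p=viewer.get_image("wrist"); save(p,"w2")
for m in models.mark_of("sleeve_wide",p)[:3]: print(np.round(m["point"],1),round(m["confidence"],2),onz(p,m["point"],0)[:2])
for m in models.masks_of("sleeve_wide",p)[:3]: print(np.round(m["box"],1),round(m["confidence"],2))
```

```text
5.35 [0.5205 0.2338 0.2553] 0.06209193861283851
[322.3 197.6] 0.7 [0.5208 0.2863]
[390.3 232.5] 0.56 [0.4353 0.3326]
[370.9 218.2 407.9 265.7] 0.95
[306.8 183.3 346.7 225.7] 0.92
[193.7   0.  310.7  57.1] 0.15
```

View pics/w2.png

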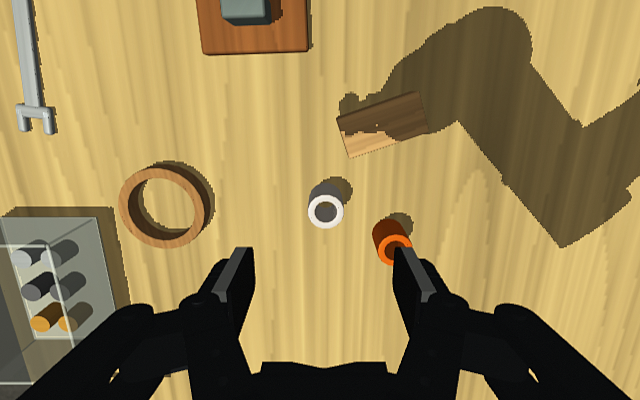

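The sleeve is at (325,205), which puts it at (0.521, 0.2865), with the orange one clear of the fingers. Descending now.

Call:
{"api": "drive_tool", "payload": {
  "commands": [
    [[-0.026,0,0,0,0,0],[-0.027,0,0.02,0,0,0],[0,0,0.045,0,0,0],[0,0,0.045,0,0,0],[0,0,0.045,0,0,0],[0,0,0.035,0,0,0],[0,0,0.025,0,0,0],[0,0,0.015,0,0,0],[0,0,0.006,0,0,0],[0,0,0,0,0,0]]
  ]
}}

```text
time: 6.5
tool_pos: [0.5194, 0.286, 0.0202]
eef_rot: [2.22, -2.222, 0.0]
ft_force: [-0.9, 0.4, 0.4]
gripper_width: 0.0622
grip_force: 0.0
```

Call:
{"api": "drive_tool", "payload": {
  "commands": [
    [[0,0,0,0,0,0],[0,0,0,0,0,0],[0,0,0,0,0,0],[0,0,0,0,0,0],[0,0,0,0,0,0],[0,0,0,0,0,0],[0,0,0,0,0,0]]
  ],
  "claw": 0.03,
  "newtons": 25
}}

```text
time: 7.2
tool_pos: [0.5202, 0.2874, 0.0218]
eef_rot: [-2.22, 2.219, -0.001]
ft_force: [-0.3, -1.5, 6.0]
gripper_width: 0.0389
grip_force: 25.7
```

Call:
{"api": "drive_tool", "payload": {
  "commands": [
    [[0,0,-0.01,0,0,0],[0,0,-0.03,0,0,0],[0,0,-0.045,0,0,0],[0,0,-0.045,0,0,0],[0.036,-0.014,-0.03,0,0,0],[0.036,-0.014,-0.03,0,0,0],[0.036,-0.014,-0.03,0,0,0],[0.036,-0.014,-0.01,0,0,0],[0.036,-0.014,0,0,0,0],[0,0,0,0,0,0]]
  ]
}}

```text
time: 8.2
tool_pos: [0.5902, 0.1034, 0.2516]
eef_rot: [-2.217, 2.225, -0.001]
ft_force: [-0.4, -0.2, -1.1]
gripper_width: 0.0384
grip_force: 25.5
```

Run:
```python
from h import *
np.set_printoptions(precision=4,suppress=True)
s=telemetry.read_state(); print(s["time"],s["tool_pos"],s["gripper_width"],s["ft_force"])
p=viewer.get_image("wrist"); save(p,"w3")
for n in("pin_tip","pin_seat","squeeze","pad_mid"):
    for m in models.mark_of(n,p)[:2]: print(n,np.round(m["point"],1),round(m["confidence"],2),onz(p,m["point"],CP.get(n,(0,0,.044))[2])[:2])
for X in((.591,.042,.068),(.591,.042,.022)): print(proj(p,X))
for m in models.mark_of("sleeve_wide",p)[:2]: print(m)
```

```text
8.2 [0.5902 0.1034 0.2516] 0.038435164972757355 [-0.4184 -0.168  -1.1017]
pin_tip [322.5 103.2] 0.73 [0.5902 0.0419]
pin_seat [320.  103.7] 0.65 [0.593  0.0444]
pin_seat [474.7  81.3] 0.25 [0.4335 0.0228]
pad_mid [322.1  53.6] 0.76 [ 0.5904 -0.0025]
[321.6243 103.3005]
[321.8827 101.2882]
{'point': [324.6, 234.4], 'confidence': 0.79}
```

View pics/w3.png

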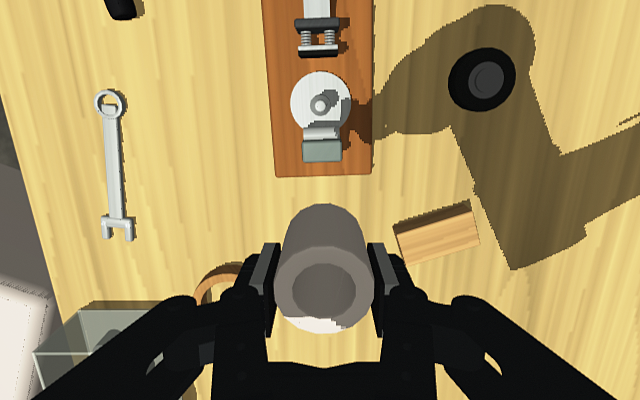

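The pin tip shows at (319,104), the bed disc at (320,101), the pad at (320,50), and the held sleeve's rim at (323,288). I refine the pin and the in-hand offset.

Run:
```python
from h import *
np.set_printoptions(precision=4,suppress=True)
p=viewer.get_image("wrist"); s=telemetry.read_state()
im=p["pixels"]
for a,b,r in((255,385,20),(255,385,160)):
    row=im[r,a:b].astype(int); g=row[:,0]-row[:,2]
    e=np.abs(np.diff(row.sum(1))); print(r,[(a+int(i),int(e[i])) for i in e.argsort()[-6:]])
hsv=cv2.cvtColor(im,cv2.COLOR_RGB2HSV); m=((hsv[...,1]<30)&(hsv[...,2]>150)).astype(np.uint8)
m[:68]=0;m[132:]=0;m[:,:285]=0;m[:,353:]=0
pts=[]
for r in range(72,110,2):
    c=np.flatnonzero(m[r]); 
    if len(c): pts.append((c[0],r))
print(pts)
for v in range(300,330,4):
    c=np.flatnonzero(m[:,v]); pts.append((v,c[0]))
# fit circle in world plane z=.022 with known radius .032
from scipy.optimize import least_squares
W=np.array([onz(p,(u,v),.022)[:2] for u,v in pts])
r=least_squares(lambda c:np.hypot(*(W-c).T)-.032,[.591,.042],loss="soft_l1",f_scale=.0005); print("disc",r.x,np.round(r.fun*1e3,1))
print("tip",onz(p,(319.5,104),.068)[:2])
print("sleeve top ctr in hand",onz(p,(323,288),s["tool_pos"][2]+.028)[:2],s["tool_pos"])
```

```text
20 [(372, 77), (261, 134), (292, 163), (260, 182), (348, 217), (373, 310)]
160 [(370, 71), (368, 74), (369, 82), (371, 155), (373, 164), (271, 259)]
[(np.int64(302), 72), (np.int64(300), 74), (np.int64(297), 76), (np.int64(296), 78), (np.int64(295), 80), (np.int64(293), 82), (np.int64(292), 84), (np.int64(291), 86), (np.int64(291), 88), (np.int64(290), 90), (np.int64(290), 92), (np.int64(289), 94), (np.int64(289), 96), (np.int64(289), 98), (np.int64(289), 100), (np.int64(289), 102), (np.int64(290), 104), (np.int64(290), 106), (np.int64(291), 108)]
disc [0.5922 0.0445] [ 0.4  0.1  0.7  0.2 -0.3  0.4  0.3  0.4 -0.3  0.  -0.4  0.2  0.  -0.1
 -0.1  0.1 -0.7 -0.2 -0.7  0.1  0.2  0.1 -0.2 -0.9 -1.1 -0.8  0.1]
tip [0.5919 0.0469]
sleeve top ctr in hand [0.5885 0.1055] [0.5892 0.1079 0.2503]
```

Run:
```python
import cv2
im=cv2.imread("pics/w3.png"); a=cv2.resize(im[65:185,250:390],None,fx=4,fy=4,interpolation=2)
cv2.imwrite("pics/w3c.png",a)
```

```text
(no output)
```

View pics/w3c.png

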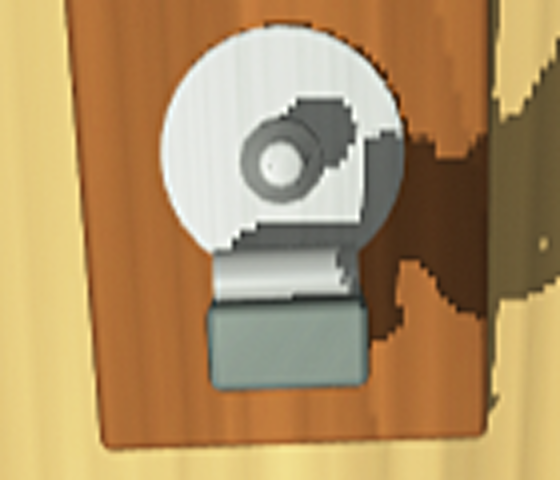

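```bash
cat > disc.py <<'E'
from h import *
from scipy.optimize import least_squares
np.set_printoptions(precision=4,suppress=True)
for k in range(2):
    p=viewer.get_image("wrist"); s=telemetry.read_state(); im=p["pixels"]
    hsv=cv2.cvtColor(im,cv2.COLOR_RGB2HSV); m=((hsv[...,1]<30)&(hsv[...,2]>150)).astype(np.uint8)
    m[:68]=0;m[132:]=0;m[:,:285]=0;m[:,353:]=0
    pts=[(np.flatnonzero(m[r])[0]-.5,r) for r in range(72,110,2)]+[(v,np.flatnonzero(m[:,v])[0]-.5) for v in range(300,330,4)]
    W=np.array([onz(p,uv,.022)[:2] for uv in pts])
    r=least_squares(lambda c:np.hypot(*(W-c).T)-.032,[.591,.042],loss="soft_l1",f_scale=.0005)
    t=np.round([x["point"] for x in models.mark_of("pin_tip",p)[:1]],1)
    g=(im[95:115,310:330].min(2)); 
    n,l,st,c=cv2.connectedComponentsWithStats((hsv[90:122,305:335,2]>190).astype(np.uint8)); 
    print("disc",r.x,"tip net",t,"blobs",[(st[i,4],c[i]+[305,90]) for i in range(1,n)],"tcp",s["tool_pos"],"cam",np.array(p["cam_to_world"])[:3,3],s["time"])
    for i in range(1,n):
        if st[i,4]<200: print("tip",onz(p,c[i]+[305,90],.068))
E
python3 disc.py
```

```text
disc [0.5927 0.0443] tip net [[317.8  47.4]] blobs [(np.int32(366), array([316.8825, 107.8552])), (np.int32(81), array([318.1852, 100.5185]))] tcp [0.5892 0.1079 0.2503] cam [0.5885 0.0321 0.393 ] 8.6
tip [0.5931 0.0439 0.068 ]
disc [0.5927 0.0442] tip net [[318.2 103.6]] blobs [(np.int32(366), array([316.8497, 107.7951])), (np.int32(84), array([318.3214, 100.5952]))] tcp [0.5893 0.1077 0.2503] cam [0.5886 0.0319 0.393 ] 8.7
tip [0.5931 0.0438 0.068 ]
```

Call:
{"api": "drive_tool", "payload": {
  "commands": [
    [[0.02,-0.004,0,0,0,0],[0.03,0,0,0,0,0],[0.013,0,0.02,0,0,0],[0,0,0.04,0,0,0],[0,0,0.04,0,0,0],[0,0,0.025,0,0,0],[0,0,0.01,0,0,0],[0,0,0,0,0,0],[0,0,0,0,0,0],[0,0,0,0,0,0]]
  ]
}}

```text
time: 9.75
tool_pos: [0.5946, 0.0444, 0.1171]
eef_rot: [-2.22, 2.219, -0.002]
ft_force: [-0.6, 0.2, -0.5]
gripper_width: 0.0388
grip_force: 25.4
```

Run:
```python
from h import *
np.set_printoptions(precision=4,suppress=True)
s=telemetry.read_state(); print(s["time"],s["tool_pos"],s["ft_force"])
a,b=viewer.get_image("scene"),viewer.get_image("side")
c=[cv2.resize(x["pixels"][v:v+100,u:u+67],None,fx=5.9,fy=5.9,interpolation=2) for x,u,v in((a,310,180),(b,270,150))]
save({"pixels":np.hstack(c)},"above")
for x in(a,b): print(proj(x,(.593,.0443,.068)),proj(x,(.593,.0443,.022)),[(np.round(m["point"],1),round(m["confidence"],2)) for t in("pin_tip","pin_seat","sleeve_wide") for m in models.mark_of(t,x)[:2]])
```

```text
9.75 [0.5946 0.0444 0.1171] [-0.5811  0.244  -0.5413]
[340.2146 231.1527] [339.3742 242.2697] [(array([341.3, 231.4]), 0.7), (array([339.4, 244.2]), 0.55), (array([416. , 172.5]), 0.78), (array([307.5, 257.9]), 0.63)]
[302.331  214.5337] [302.8506 229.1771] [(array([299.4, 217.9]), 0.83), (array([301.7, 229.4]), 0.89), (array([308.5, 302. ]), 0.41), (array([300.3, 206. ]), 0.64), (array([349.6, 157.9]), 0.25)]
```

View pics/above.png

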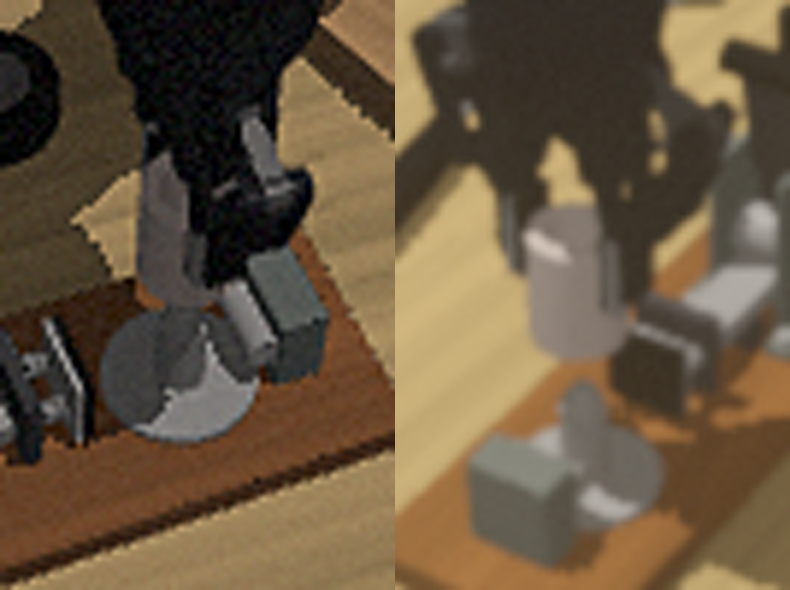

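Left half (scene): the sleeve's underside is over the pin at about (180,310). Right half (side): the sleeve's underside centre is at 577 against the pin at 583. They are aligned, so I lower it.

Call:
{"api": "drive_tool", "payload": {
  "commands": [
    [[0,0.001,0.012,0,0,0],[0,0,0.012,0,0,0],[0,0,0.008,0,0,0],[0,0,0.006,0,0,0],[0,0,0.006,0,0,0],[0,0,0.005,0,0,0],[0,0,0.005,0,0,0],[0,0,0,0,0,0]]
  ]
}}

```text
time: 10.95
tool_pos: [0.5921, 0.0438, 0.0606]
eef_rot: [2.221, -2.221, -0.001]
ft_force: [-0.9, 0.5, -0.0]
gripper_width: 0.0391
grip_force: 25.4
```

Call:
{"api": "drive_tool", "payload": {
  "commands": [
    [[0,0,0.006,0,0,0],[0,0,0.005,0,0,0],[0,0,0.004,0,0,0],[0,0,0.003,0,0,0],[0,0,0.002,0,0,0],[0,0,0,0,0,0],[0,0,0,0,0,0]]
  ]
}}

```text
time: 11.65
tool_pos: [0.5924, 0.0438, 0.0437]
eef_rot: [-2.222, 2.22, -0.001]
ft_force: [-8.8, 1.4, 23.2]
gripper_width: 0.0392
grip_force: 27.7
```

It is seated, with the underside at about 22 mm and 23 N of push back. Releasing and lifting.

Call:
{"api": "drive_tool", "payload": {
  "commands": [
    [[0,0,-0.001,0,0,0],[0,0,0,0,0,0],[0,0,0,0,0,0],[0,0,0,0,0,0],[0,0,0,0,0,0]]
  ],
  "claw": 0.062
}}

```text
time: 12.15
tool_pos: [0.5924, 0.0439, 0.042]
eef_rot: [2.221, -2.221, -0.0]
ft_force: [-0.3, -0.4, 0.8]
gripper_width: 0.0622
grip_force: 0.0
```

Call:
{"api": "drive_tool", "payload": {
  "commands": [
    [[0,0,-0.01,0,0,0],[0,0,-0.03,0,0,0],[0,0,-0.045,0,0,0],[0,0,-0.045,0,0,0],[-0.01,0,-0.045,0,0,0],[-0.025,0,-0.035,0,0,0],[-0.025,0,0,0,0,0],[0,0,0,0,0,0],[0,0,0,0,0,0],[0,0,0,0,0,0]]
  ]
}}

```text
time: 13.15
tool_pos: [0.5921, 0.1033, 0.252]
eef_rot: [2.221, -2.221, -0.0]
ft_force: [-0.7, -0.3, -0.7]
gripper_width: 0.0619
grip_force: 0.0
```

Run:
```python
from h import *
np.set_printoptions(precision=4,suppress=True)
s=telemetry.read_state(); print(s["time"],s["tool_pos"],s["ft_force"],s["gripper_width"])
p=viewer.get_image("wrist");a=viewer.get_image("scene");b=viewer.get_image("side")
c=[cv2.resize(x["pixels"][v:v+60,u:u+50],None,fx=5.3,fy=5.3,interpolation=2) for x,u,v in((a,315,200),(b,280,180))]
c.append(cv2.resize(p["pixels"][:200,220:420],(265,265))); c=[cv2.resize(x,(265,318)) for x in c]
save({"pixels":np.hstack(c)},"seated")
for n,x in(("wrist",p),("scene",a),("side",b)): print(n,[(t,np.round(m["point"],1),round(m["confidence"],2)) for t in("sleeve_wide","pad_mid","squeeze","trigger_bar") for m in models.mark_of(t,x)[:2]],proj(x,(.593,.0443,.022)),proj(x,(.593,.0443,.072)))
```

```text
13.15 [0.5921 0.1033 0.252 ] [-0.6863 -0.2851 -0.6677] 0.06186848129566705
wrist [('sleeve_wide', array([323. , 103.6]), 0.58), ('pad_mid', array([319.5,  54.6]), 0.85), ('pad_mid', array([433.1, 229.7]), 0.65)] [321.5349 103.7892] [321.3123 106.3255]
scene [('sleeve_wide', array([336.2, 243.7]), 0.9), ('sleeve_wide', array([339.3, 244.1]), 0.69), ('pad_mid', array([325.2, 244.4]), 0.61), ('squeeze', array([272.2, 232.4]), 0.68), ('squeeze', array([170.1, 255.6]), 0.59), ('trigger_bar', array([281. , 232.3]), 0.64)] [339.3742 242.2697] [340.2906 230.1482]
side [('sleeve_wide', array([276.7, 353.3]), 0.85), ('sleeve_wide', array([302.9, 228.2]), 0.78), ('pad_mid', array([312.7, 215.1]), 0.44), ('squeeze', array([338.6, 155.9]), 0.7), ('trigger_bar', array([330.2, 159.7]), 0.54)] [302.8506 229.1771] [302.2845 213.2227]
```

View pics/seated.png

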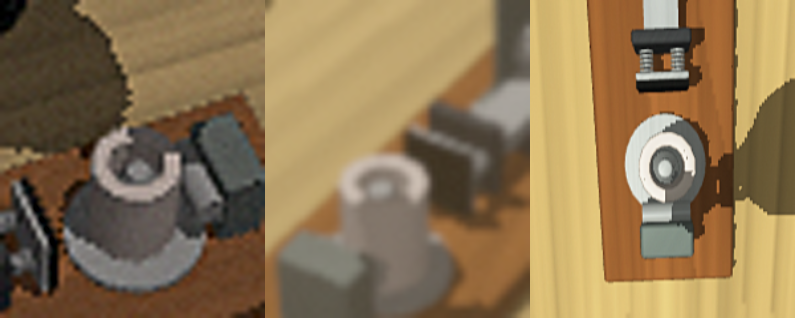

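The sleeve sits flat on the bed around the pin in all three crops: (140,170), (385,190) and (665,168). Next, the trigger.

Call:
{"api": "drive_tool", "payload": {
  "commands": [
    [[0,0,0,0,0,0.1428],[0,0,0,0,0,0.1428],[0,0,0,0,0,0.1428],[0,0,0,0,0,0.1428],[0,0,0,0,0,0.1428],[0,0,0,0,0,0.1428],[0,0,0,0,0,0.1428],[0,0,0,0,0,0.1428],[0,0,0,0,0,0.1428],[0,0,0,0,0,0.1428]]
  ],
  "claw": 0.078
}}

```text
time: 14.9
tool_pos: [0.5925, 0.1039, 0.2523]
eef_rot: [0.215, -3.134, -0.0]
ft_force: [-0.2, 0.7, 0.6]
gripper_width: 0.0779
grip_force: 0.0
```

Call:
{"api": "drive_tool", "payload": {
  "commands": [
    [[0,0,0,0,0,0.1428],[0.008,-0.037,0,0,0,0],[0.008,-0.037,0,0,0,0],[0.009,-0.037,0,0,0,0],[0.009,-0.037,0,0,0,0],[0.009,-0.037,0,0,0,0],[0.009,-0.038,0,0,0,0],[0,0,0,0,0,0],[0,0,0,0,0,0]]
  ]
}}

```text
time: 15.8
tool_pos: [0.5403, -0.1199, 0.2524]
eef_rot: [0.003, 3.141, 0.0]
ft_force: [0.2, 0.3, 0.4]
gripper_width: 0.0777
grip_force: 0.0
```

Run:
```python
from h import *
np.set_printoptions(precision=4,suppress=True)
s=telemetry.read_state(); print(s["time"],s["tool_pos"],s["eef_rot"],s["gripper_width"])
p=viewer.get_image("wrist"); save(p,"w5")
for n,z in(("squeeze",.148),("trigger_bar",.146),("pad_mid",.044),("pin_tip",.068),("clamp",0)):
    for m in models.mark_of(n,p)[:2]: print(n,np.round(m["point"],1),round(m["confidence"],2),onz(p,m["point"],z)[:2])
for z in(.156,.148,.018): print(z,onz(p,(320,200),z))
```

```text
15.8 [ 0.5403 -0.1199  0.2524] [0.0031 3.1412 0.0001] 0.07767210153154416
squeeze [318.6 264.1] 0.9 [ 0.5997 -0.1238]
squeeze [394.  201.4] 0.63 [ 0.5466 -0.0662]
trigger_bar [353.4 261.4] 0.64 [ 0.5984 -0.0957]
pad_mid [434.2 211.1] 0.81 [0.5928 0.0006]
pin_tip [484.6 222.1] 0.92 [0.5961 0.0452]
clamp [393.1 200.2] 0.57 [ 0.5948 -0.0354]
0.156 [ 0.5427 -0.1223  0.156 ]
0.148 [ 0.5454 -0.1224  0.148 ]
0.018 [ 0.5884 -0.1238  0.018 ]
```

View pics/w5.png

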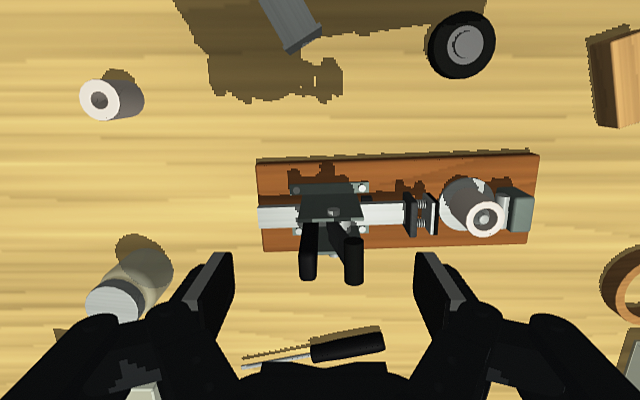

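The fixed grip's top is at (308,268), the bar at (354,262), the pad at (434,211), and the sleeve is on the pin at (475,210). I straddle grip and bar.

Call:
{"api": "drive_tool", "payload": {
  "commands": [
    [[-0.03,0.003,0,0,0,-0.024],[-0.028,0.002,0.01,0,0,0],[0,0,0.035,0,0,0],[0,0,0.035,0,0,0],[0,0,0.03,0,0,0],[0,0,0.018,0,0,0],[0,0,0,0,0,0],[0,0,0,0,0,0]]
  ]
}}

```text
time: 16.9
tool_pos: [0.5989, -0.113, 0.1247]
eef_rot: [0.039, -3.141, 0.001]
ft_force: [0.6, 0.4, 0.3]
gripper_width: 0.0776
grip_force: 0.0
```

Run:
```python
from h import *
np.set_printoptions(precision=4,suppress=True)
s=telemetry.read_state(); print(s["time"],s["tool_pos"],s["eef_rot"],s["gripper_width"],s["ft_force"])
p=viewer.get_image("wrist");a=viewer.get_image("scene");b=viewer.get_image("side")
c=[cv2.resize(p["pixels"][130:400,160:480],(427,360)),cv2.resize(b["pixels"][125:245,270:390],(360,360),interpolation=2)]
save({"pixels":np.hstack(c)},"strad")
for n,x in(("wrist",p),("scene",a),("side",b)): print(n,[(t,np.round(m["point"],1),round(m["confidence"],2)) for t in("pad_mid","squeeze","trigger_bar") for m in models.mark_of(t,x)[:1]])
```

```text
16.9 [ 0.5989 -0.113   0.1247] [ 0.0393 -3.1411  0.0007] 0.07764299837701866 [0.5917 0.3826 0.314 ]
wrist [('pad_mid', array([485.1, 203. ]), 0.74), ('squeeze', array([302.8, 288.7]), 0.7), ('trigger_bar', array([364.8, 283.8]), 0.72)]
scene [('pad_mid', array([325.5, 244.7]), 0.63), ('squeeze', array([271.3, 230.1]), 0.89), ('trigger_bar', array([324.5, 244. ]), 0.59)]
side [('pad_mid', array([312.8, 214.5]), 0.59), ('squeeze', array([337.9, 157.2]), 0.87), ('trigger_bar', array([333.5, 162.4]), 0.81)]
```

View pics/strad.png

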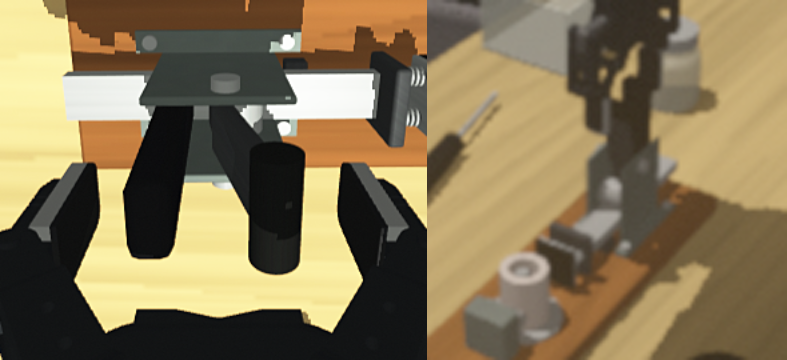

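That centres the fingers on grip and bar. I have used up the picture allowance (11 viewed, one over the limit of 10), so from here I work from numbers only. I shift onto the squeeze point and start the first squeeze.

Call:
{"api": "drive_tool", "payload": {
  "commands": [
    [[0,-0.004,0,0,0,0],[0,-0.003,0,0,0,0],[0,0,0,0,0,0],[0,0,0,0,0,0],[0,0,0,0,0,0]]
  ],
  "claw": 0.06,
  "newtons": 30
}}

```text
time: 18.0
tool_pos: [0.5988, -0.1196, 0.1244]
eef_rot: [-0.038, 3.141, 0.002]
ft_force: [-1.5, 5.6, 1.7]
gripper_width: 0.0598
grip_force: 2.9
```

Call:
{"api": "drive_tool", "payload": {
  "commands": [
    [[0,0,0,0,0,0],[0,0,0,0,0,0],[0,0,0,0,0,0],[0,0,0,0,0,0],[0,0,0,0,0,0]]
  ],
  "claw": 0.045
}}

```text
time: 18.5
tool_pos: [0.5995, -0.1192, 0.1251]
eef_rot: [-0.038, 3.139, 0.002]
ft_force: [-1.0, 8.3, 5.8]
gripper_width: 0.0448
grip_force: 4.1
```

```bash
cat > look.py <<'E'
from h import *
np.set_printoptions(precision=4,suppress=True)
s=telemetry.read_state(); print(round(s["time"],2),s["tool_pos"],s["ft_force"],s["gripper_width"],s["grip_force"])
for n in("wrist","scene","side"):
    x=viewer.get_image(n); save(x,f"L{n}_{s['time']:.1f}")
    print(n,[(t,np.round(m["point"],1),round(m["confidence"],2)) for t in("pad_mid","trigger_bar","sleeve_wide") for m in models.mark_of(t,x)[:2]])
E
python3 look.py
```

```text
18.5 [ 0.5995 -0.1192  0.1251] [-0.962   8.2857  5.8001] 0.04484427516354771 4.126170873641968
wrist [('pad_mid', array([501.9, 197.9]), 0.64), ('pad_mid', array([436.7, 182.8]), 0.39), ('trigger_bar', array([359.3, 285.8]), 0.79), ('sleeve_wide', array([540.6, 188. ]), 0.71)]
scene [('pad_mid', array([324.3, 248. ]), 0.43), ('trigger_bar', array([279. , 232.3]), 0.65), ('trigger_bar', array([309.1, 260. ]), 0.53), ('sleeve_wide', array([414.9, 175. ]), 0.78), ('sleeve_wide', array([338. , 239.9]), 0.61)]
side [('pad_mid', array([309.9, 212.8]), 0.41), ('trigger_bar', array([335. , 159.4]), 0.71), ('sleeve_wide', array([274.7, 352.4]), 0.97), ('sleeve_wide', array([302.6, 229.5]), 0.75)]
```

Call:
{"api": "drive_tool", "payload": {
  "commands": [
    [[0,0,0,0,0,0],[0,0,0,0,0,0],[0,0,0,0,0,0],[0,0,0,0,0,0],[0,0,0,0,0,0]]
  ],
  "claw": 0.034
}}

```text
time: 19.6
tool_pos: [0.5997, -0.1217, 0.1258]
eef_rot: [-0.039, 3.139, -0.003]
ft_force: [0.6, -4.7, 6.4]
gripper_width: 0.0365
grip_force: 31.5
```

```bash
python3 look.py
```

```text
19.6 [ 0.5997 -0.1217  0.1258] [ 0.6316 -4.708   6.3676] 0.03654182743212002 31.52752697467804
wrist [('pad_mid', array([511.6, 200.3]), 0.69), ('trigger_bar', array([350.3, 285. ]), 0.91), ('sleeve_wide', array([544.2, 188.8]), 0.97), ('sleeve_wide', array([ 70.5, 276.8]), 0.53)]
scene [('pad_mid', array([329.4, 243.5]), 0.56), ('pad_mid', array([306.1, 201.5]), 0.46), ('trigger_bar', array([273.6, 232.8]), 0.53), ('sleeve_wide', array([338.7, 239.6]), 0.82), ('sleeve_wide', array([414.4, 172.8]), 0.78)]
side [('pad_mid', array([310.1, 213.1]), 0.66), ('trigger_bar', array([333. , 156.1]), 0.57), ('sleeve_wide', array([298.6, 226.7]), 0.79), ('sleeve_wide', array([276.7, 353.6]), 0.76)]
```

Call:
{"api": "drive_tool", "payload": {
  "commands": [
    [[0,-0.002,0,0,0,0],[0,0,0,0,0,0],[0,0,0,0,0,0],[0,0,0,0,0,0],[0,0,0,0,0,0]]
  ],
  "claw": 0.072
}}

```text
time: 20.7
tool_pos: [0.5986, -0.1225, 0.1242]
eef_rot: [0.038, -3.141, 0.0]
ft_force: [0.6, -0.2, -0.6]
gripper_width: 0.072
grip_force: 0.0
```

```bash
cat > look.py <<'E'
from h import *
np.set_printoptions(precision=4,suppress=True)
s=telemetry.read_state(); print(round(s["time"],2),s["tool_pos"],s["ft_force"],s["gripper_width"],s["grip_force"])
x=viewer.get_image("wrist"); save(x,f"Lw_{s['time']:.1f}")
for t,z in(("pad_mid",.044),("sleeve_wide",.022),("trigger_bar",.146)):
    for m in models.mark_of(t,x)[:2]: print(t,np.round(m["point"],1),round(m["confidence"],2),onz(x,m["point"],z)[:2])
# brightness profile along the clamp axis at rod-top height, clamp x 10..75 mm
q=np.array([.593,.0443]); u=np.array([np.cos(1.595),np.sin(1.595)])
im=cv2.cvtColor(x["pixels"],cv2.COLOR_RGB2GRAY)
for off in(-.014,.014):
    v=np.array([-u[1],u[0]])*off
    print(off,[int(im[tuple(np.round(proj(x,[*(q+u*(c-.08)+v),.062])).astype(int)[::-1])]) for c in np.arange(.012,.07,.001)])
E
python3 look.py
```

```text
20.7 [ 0.5986 -0.1225  0.1242] [ 0.618  -0.1585 -0.5814] 0.07201443213110838 0.0
pad_mid [512.2 200.5] 0.89 [0.593  0.0066]
sleeve_wide [546.2 187.8] 0.94 [0.5895 0.0429]
trigger_bar [392.  288.5] 0.68 [ 0.5989 -0.0947]
-0.014 [28, 52, 68, 97, 99, 96, 94, 88, 96, 147, 139, 139, 140, 139, 140, 141, 144, 128, 78, 83, 82, 75, 95, 252, 245, 245, 159, 32, 34, 32, 79, 143, 144, 145, 197, 209, 235, 234, 233, 242, 240, 240, 241, 230, 231, 217, 217, 191, 157, 128, 130, 136, 141, 140, 124, 118, 110, 106, 203]
0.014 [29, 65, 79, 110, 103, 97, 94, 92, 71, 127, 255, 54, 142, 66, 79, 81, 80, 81, 78, 77, 76, 67, 85, 255, 242, 248, 3, 32, 34, 31, 49, 110, 108, 109, 109, 109, 110, 109, 110, 111, 111, 111, 112, 112, 113, 112, 113, 113, 113, 114, 115, 114, 115, 113, 115, 116, 116, 114, 116]
```

Call:
{"api": "drive_tool", "payload": {
  "commands": [
    [[0,0,0,0,0,0],[0,0,0,0,0,0],[0,0,0,0,0,0],[0,0,0,0,0,0],[0,0,0,0,0,0],[0,0,0,0,0,0],[0,0,0,0,0,0],[0,0,0,0,0,0]]
  ],
  "claw": 0.034
}}

```text
time: 21.7
tool_pos: [0.5998, -0.1218, 0.1255]
eef_rot: [-0.039, 3.139, 0.0]
ft_force: [-0.6, 3.8, 6.0]
gripper_width: 0.0363
grip_force: 30.8
```

Call:
{"api": "drive_tool", "payload": {
  "commands": [
    [[0,0,0,0,0,0],[0,0,0,0,0,0],[0,0,0,0,0,0],[0,0,0,0,0,0],[0,0,0,0,0,0],[0,0,0,0,0,0]]
  ],
  "claw": 0.072
}}

```text
time: 22.3
tool_pos: [0.5986, -0.1226, 0.1243]
eef_rot: [0.037, -3.141, 0.0]
ft_force: [0.1, 0.2, 0.3]
gripper_width: 0.0722
grip_force: 0.0
```

```bash
python3 look.py
```

```text
22.3 [ 0.5986 -0.1226  0.1243] [0.0766 0.2161 0.3488] 0.07217136203604543 0.0
pad_mid [521.  201.6] 0.88 [0.5937 0.0127]
sleeve_wide [543.7 189.8] 0.65 [0.5911 0.0413]
sleeve_wide [20.6  8.1] 0.47 [ 0.4782 -0.319 ]
trigger_bar [389.9 285. ] 0.55 [ 0.5973 -0.0958]
trigger_bar [431.7 184.5] 0.24 [ 0.5551 -0.0839]
-0.014 [145, 84, 35, 27, 29, 31, 30, 27, 51, 67, 91, 99, 96, 94, 89, 90, 149, 139, 140, 139, 139, 139, 141, 139, 127, 78, 82, 83, 76, 93, 249, 244, 245, 161, 32, 34, 31, 106, 253, 243, 241, 241, 241, 231, 217, 218, 218, 193, 158, 128, 134, 136, 141, 139, 128, 120, 112, 106, 177]
0.014 [31, 30, 30, 30, 29, 30, 30, 30, 53, 85, 100, 102, 99, 94, 89, 74, 144, 164, 68, 255, 122, 79, 82, 81, 79, 80, 78, 75, 71, 168, 238, 241, 250, 2, 34, 35, 31, 90, 116, 112, 112, 111, 112, 112, 114, 113, 113, 112, 113, 115, 115, 113, 115, 113, 115, 115, 115, 115, 115]
```

Call:
{"api": "drive_tool", "payload": {
  "commands": [
    [[0,0,0,0,0,0],[0,0,0,0,0,0],[0,0,0,0,0,0],[0,0,0,0,0,0],[0,0,0,0,0,0],[0,0,0,0,0,0],[0,0,0,0,0,0],[0,0,0,0,0,0]]
  ],
  "claw": 0.034
}}

```text
time: 23.3
tool_pos: [0.5998, -0.1218, 0.1255]
eef_rot: [-0.039, 3.139, 0.001]
ft_force: [-0.2, 4.2, 5.5]
gripper_width: 0.0363
grip_force: 30.8
```

Call:
{"api": "drive_tool", "payload": {
  "commands": [
    [[0,0,0,0,0,0],[0,0,0,0,0,0],[0,0,0,0,0,0],[0,0,0,0,0,0],[0,0,0,0,0,0],[0,0,0,0,0,0]]
  ],
  "claw": 0.072
}}

```text
time: 23.9
tool_pos: [0.5986, -0.1226, 0.1243]
eef_rot: [0.037, -3.141, 0.0]
ft_force: [-0.0, 0.1, -0.5]
gripper_width: 0.0719
grip_force: 0.0
```

```bash
python3 look.py
```

```text
23.9 [ 0.5986 -0.1226  0.1243] [-0.0046  0.078  -0.4936] 0.07186753931489089 0.0
pad_mid [531.  201.3] 0.92 [0.5933 0.0195]
sleeve_wide [546.9 191.6] 0.72 [0.5925 0.044 ]
trigger_bar [390.3 284.7] 0.79 [ 0.5972 -0.0957]
trigger_bar [460.4 183.8] 0.6 [ 0.5545 -0.0735]
-0.014 [139, 139, 139, 140, 139, 140, 144, 148, 59, 19, 27, 30, 30, 29, 27, 52, 66, 91, 100, 95, 94, 88, 84, 147, 140, 139, 139, 139, 140, 142, 133, 111, 78, 82, 83, 80, 102, 250, 241, 246, 121, 32, 35, 30, 32, 236, 220, 193, 158, 126, 134, 136, 140, 139, 127, 120, 112, 106, 177]
0.014 [238, 247, 183, 108, 116, 39, 30, 29, 31, 31, 31, 31, 31, 29, 29, 48, 78, 107, 103, 96, 93, 89, 81, 234, 74, 83, 96, 79, 80, 81, 82, 80, 78, 77, 75, 72, 136, 251, 241, 249, 92, 34, 35, 32, 55, 123, 113, 113, 112, 114, 115, 113, 114, 114, 113, 114, 116, 116, 115]
```

Call:
{"api": "drive_tool", "payload": {
  "commands": [
    [[0,0,0,0,0,0],[0,0,0,0,0,0],[0,0,0,0,0,0],[0,0,0,0,0,0],[0,0,0,0,0,0],[0,0,0,0,0,0],[0,0,0,0,0,0],[0,0,0,0,0,0]]
  ],
  "claw": 0.034
}}

```text
time: 24.9
tool_pos: [0.5998, -0.1218, 0.1255]
eef_rot: [-0.039, 3.139, 0.001]
ft_force: [-0.7, 4.1, 6.9]
gripper_width: 0.0364
grip_force: 30.7
```

Call:
{"api": "drive_tool", "payload": {
  "commands": [
    [[0,0,0,0,0,0],[0,0,0,0,0,0],[0,0,0,0,0,0],[0,0,0,0,0,0],[0,0,0,0,0,0],[0,0,0,0,0,0]]
  ],
  "claw": 0.072
}}

```text
time: 25.5
tool_pos: [0.5986, -0.1226, 0.1243]
eef_rot: [0.037, -3.141, 0.0]
ft_force: [0.1, 0.6, -0.1]
gripper_width: 0.0718
grip_force: 0.0
```

```bash
python3 look.py
```

```text
25.5 [ 0.5986 -0.1226  0.1243] [ 0.0957  0.5793 -0.1499] 0.07178188136781617 0.0
pad_mid [539.4 200.2] 0.74 [0.5924 0.0251]
pad_mid [594.9 214.7] 0.35 [0.602  0.0658]
sleeve_wide [550.1 191.5] 0.75 [0.5923 0.0464]
-0.014 [139, 139, 139, 138, 139, 139, 140, 140, 139, 140, 139, 138, 141, 144, 125, 19, 24, 28, 29, 30, 29, 28, 40, 69, 80, 96, 94, 94, 87, 81, 143, 135, 130, 151, 166, 158, 76, 83, 83, 78, 77, 222, 250, 238, 247, 22, 33, 33, 35, 119, 135, 135, 138, 139, 141, 139, 123, 118, 110]
0.014 [239, 238, 238, 237, 237, 236, 236, 236, 240, 87, 107, 37, 22, 30, 30, 29, 30, 30, 30, 30, 30, 28, 62, 75, 104, 103, 97, 91, 88, 104, 116, 79, 99, 78, 79, 79, 79, 77, 77, 72, 71, 218, 239, 239, 51, 15, 36, 32, 30, 122, 113, 114, 114, 114, 114, 113, 113, 115, 115]
```

The plate advanced 7 mm and the pad only 4.5 mm, so the pad is on the sleeve and pressed in about 2.4 mm. The last squeeze is partial, and I keep holding it.

Call:
{"api": "drive_tool", "payload": {
  "commands": [
    [[0,0,0,0,0,0],[0,0,0,0,0,0],[0,0,0,0,0,0],[0,0,0,0,0,0],[0,0,0,0,0,0],[0,0,0,0,0,0],[0,0,0,0,0,0],[0,0,0,0,0,0]]
  ],
  "claw": 0.049
}}

```text
time: 26.5
tool_pos: [0.5997, -0.1205, 0.1253]
eef_rot: [-0.039, 3.139, 0.003]
ft_force: [-0.9, 10.0, 5.7]
gripper_width: 0.049
grip_force: 5.0
```

```bash
python3 look.py
```

```text
26.5 [ 0.5997 -0.1205  0.1253] [-0.8547 10.0484  5.6571] 0.049008347754599266 5.046745240688324
sleeve_wide [543.8 188.7] 0.78 [0.5919 0.0444]
trigger_bar [366.5 282.6] 0.74 [ 0.5981 -0.1031]
-0.014 [139, 140, 140, 140, 139, 140, 139, 140, 139, 140, 139, 140, 139, 140, 140, 139, 142, 137, 113, 21, 26, 29, 31, 29, 29, 39, 56, 80, 94, 94, 93, 91, 80, 101, 172, 166, 86, 77, 82, 83, 78, 144, 252, 239, 244, 22, 34, 34, 30, 119, 141, 137, 138, 140, 140, 141, 132, 125, 109]
0.014 [240, 240, 239, 239, 238, 238, 237, 237, 236, 236, 240, 83, 104, 112, 74, 21, 31, 30, 30, 30, 31, 31, 31, 30, 29, 39, 72, 83, 105, 96, 94, 91, 89, 77, 80, 80, 79, 78, 75, 72, 70, 213, 250, 241, 92, 8, 35, 35, 30, 123, 116, 113, 115, 114, 114, 115, 115, 116, 116]
```

Call:
{"api": "drive_tool", "payload": {
  "commands": [
    [[0,0,0,0,0,0],[0,0,0,0,0,0],[0,0,0,0,0,0],[0,0,0,0,0,0],[0,0,0,0,0,0],[0,0,0,0,0,0]]
  ],
  "claw": 0.045
}}

```text
time: 27.3
tool_pos: [0.5999, -0.1204, 0.1254]
eef_rot: [-0.039, 3.138, 0.003]
ft_force: [-1.0, 11.1, 6.5]
gripper_width: 0.045
grip_force: 5.5
```

```bash
python3 look.py
```

```text
27.3 [ 0.5999 -0.1204  0.1254] [-0.971  11.1001  6.4761] 0.04498614529964146 5.467517673969269
pad_mid [534.6 197.8] 0.69 [0.5925 0.0248]
pad_mid [547.1 183.5] 0.41 [0.5822 0.0312]
sleeve_wide [544.5 185.9] 0.73 [0.5899 0.0447]
trigger_bar [361.7 284. ] 0.65 [ 0.599  -0.1048]
-0.014 [138, 139, 139, 139, 139, 139, 138, 139, 138, 139, 139, 140, 140, 139, 139, 139, 142, 145, 119, 33, 26, 29, 30, 30, 30, 29, 39, 68, 80, 96, 95, 92, 90, 81, 113, 162, 83, 82, 83, 82, 74, 144, 250, 238, 248, 2, 34, 34, 26, 38, 148, 129, 134, 139, 141, 137, 128, 116, 114]
0.014 [240, 240, 239, 239, 239, 238, 238, 237, 236, 237, 236, 236, 240, 91, 107, 48, 23, 30, 29, 31, 31, 31, 29, 30, 29, 28, 42, 73, 100, 104, 97, 94, 90, 76, 80, 78, 79, 77, 76, 74, 73, 164, 248, 243, 251, 27, 33, 33, 34, 92, 116, 114, 114, 114, 114, 115, 114, 115, 116]
```

The pad is pressed in about 6.5 mm and the trigger is held at about two thirds of its travel. Handing in.

```bash
python3 -c "
from rig import arm
print(arm.hand_in())"
```

```text
the job is handed in; nothing more can be done
None
```

The wide sleeve is home on the pin and released, the pad is pressing it by about 6.5 mm (camera estimate), and I handed in at about 27 s with the trigger still held squeezed; I viewed 11 pictures, one over the limit of 10.

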